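# Seal the biscuit box

### The job

The round biscuit box has to be shut so that the biscuits stay crisp, but its lid is only sitting proud and askew on the rubber seal. Press the rim down at the lift tab with your fingertips and from there run them clockwise (seen from above) round the flat grey rim, pressing lightly, until you are back at the tab and the lid is fully home all the way round; only then fold the two side clips right down against the box. Nothing is to be gripped or lifted: keep off the clear dome, and leave the box and the things around it where they stand.

Things in the scene. Friction and masses are not known exactly. Their poses are not given: they have to be found in the camera images.
- biscuit_box: Round white box of biscuits (without lid), loose, 1 kg. 188 mm wide at the top, 172 mm at the foot, 70 mm high. Origin: centre of its underside, level on the worktop; clips on its +y (left) and -y (right) sides, the lid's lift tab on its -x side. Its rubber seal holds the lid wherever it is left; pressed beyond home it gives under 1 mm and comes back.
- lid: Round grey lid; it goes up and down and tilts, never sideways. Flat pressing ring 69 to 102 mm from its centre, top face 8 mm above its origin. Origin: on its axis, 70 mm above the box's when home. Starts 8 to 11 mm proud at its centre and tilted (rim 1 to 18 mm proud). A fingertip on the rim needs 4 to 10 N to push it down; the lid sinks until it meets the box, then rocks about that point.
- dome: The thin clear dome in the middle of the lid, a child of the lid with the same origin and axes: 68 mm in radius, rising from the ring to 31 mm above the lid's origin (101 mm above the worktop when home). Not to be touched.
- rim_tab (a point): Point on the lift-tab side (-x of the box) of the lid's rim, on the middle of the flat pressing ring, 92 mm from the lid's centre, on the ring's top face. In the box's frame it stands at z = 78 mm when this part of the lid is home, and that many mm more when proud. The lift tab is a grey tongue 26 mm wide that sticks out 13 mm from the rim here.
- rim_left (a point): Point on the left (+y of the box, next after the tab going clockwise) of the lid's rim, on the middle of the flat pressing ring, 92 mm from the lid's centre, on the ring's top face. In the box's frame it stands at z = 78 mm when this part of the lid is home, and that many mm more when proud.
- rim_back (a point): Point on the far side from the tab (+x of the box) of the lid's rim, on the middle of the flat pressing ring, 92 mm from the lid's centre, on the ring's top face. In the box's frame it stands at z = 78 mm when this part of the lid is home, and that many mm more when proud.
- rim_right (a point): Point on the right (-y of the box) of the lid's rim, on the middle of the flat pressing ring, 92 mm from the lid's centre, on the ring's top face. In the box's frame it stands at z = 78 mm when this part of the lid is home, and that many mm more when proud.
- clip_left (a joint): Left clip (+y side): grey flap 34 mm wide, 38 mm long, 4 mm thick. Its hinge lies along the box's x, 104 mm from the lid's axis, 72 mm above the worktop when home. Angle in rad; 0: outward and 20 degrees up; 0.35: level; 1.92 (stop): right down, hanging upright beside the box. Starts at 0 to 0.4; stays where it is left; about 1 N at its edge turns it.
- clip_right (a joint): Right clip (-y side): grey flap 34 mm wide, 38 mm long, 4 mm thick. Its hinge lies along the box's x, 104 mm from the lid's axis, 72 mm above the worktop when home. Angle in rad; 0: outward and 20 degrees up; 0.35: level; 1.92 (stop): right down, hanging upright beside the box. Starts at 0 to 0.4; stays where it is left; about 1 N at its edge turns it.
- clip_left_edge (a point): Point on the outer face of the left clip at the middle of its rolled free edge, 34 mm from its hinge.
- clip_right_edge (a point): Point on the outer face of the right clip at the middle of its rolled free edge, 34 mm from its hinge.
- spice_jar: Bystander: spice jar with a black cap, 45 mm wide, 105 mm high, standing loose. Origin: centre of its underside.
- cutter: Bystander: fluted round pastry cutter, 67 mm wide, 35 mm high, loose. Origin: centre of its underside.
- spatula: Bystander: spatula with a dark blue handle, 311 x 52 x 16 mm, lying loose with its length along its own x. Origin: centre of its underside.

How it is judged:
By the outcome, as a careful person would: the job done as asked, in the order asked, and still so for the second after the job is handed in, with the robot touching nothing.
It also fails if it takes over 64 s, if anything falls off the work surface, if the arm or the gripper's body presses on something with over 40 N, if the wrist force passes 120 N, or if a joint passes its speed limit or range.

### The arm

A 6-joint arm with a two-finger parallel gripper is mounted at the origin on a cart in front of the work surface, level with it; the furniture and walls round the work are solid. World frame = base frame: x ahead of the robot, y to its left, z up, the work surface at z = 0. Lengths are in m, angles in rad, forces in N, time in s.
With the tool pointing down it reaches from about 0.275 to 0.725 m from the base axis. Payload 15.9 kg.
Tool frame: the origin (TCP) lies midway between the tips of the shut fingers; the grasp point (between the pads) lies 19 mm behind it (arm.grip_depth is the distance from the TCP to the grasp point, in m); z points along the fingers, y is the line along which they close (so a half turn about z gives the same grasp; the last joint's range is limited). The gripper opens to 85 mm and grips with 20 to 120 N. Pads are 22 mm wide; open, the fingers measure 114 mm over their backs; the gripper's body (76 mm by 85 mm) begins 54 mm behind the grasp point. The pads swing forward as they close: fully open they stand 13 mm farther back than shut.
Start: joints at [1.272, 0.213, -0.034, 1.323, 0, 1.571], TCP at [0.147, 0.478, 0.231] pointing down, gripper open.
Joint ranges: [-2.98, 2.98], [-0.74, 1.72], [-1.14, 1.35], [-2.1, 2.04], [-1.57, 1.44], [-3.14, 3.14]. Speed limits (rad/s): [1.89, 1.89, 2.39, 2.57, 3.14, 3.14].

### API

Orientations are given as a unit quaternion [x, y, z, w].
In Python, from plant import arm gives the robot as it stands. The module is installed in compiled form; this text tells all that it offers.
- The arm moves only by the shell command python3 -m crank 'ROWS'. ROWS is JSON, a list that holds one entry, the list of rows, each a list of 7 numbers: the shift along the tool's x, y, z in cm, then the turn, a rotation vector about the tool's x, y, z in degrees, then the finger opening in cm, from 0 to 8.54. In form: [[[dx, dy, dz, wx, wy, wz, grip], ...]]. A call has 1 to 12 rows; each row is the pose to reach, as a shift and turn from the pose commanded when the call began, along the tool's axes at that moment; what a row does not reach only later rows make up. A row lasts 1/10 s, in which the tool goes at most 50 mm and 8.59 degrees, less where a joint would pass 70% of its speed; a pose out of reach is approached as far as the arm can. A call with a gripper value outside its range is refused whole. The fingers move at their own pace and stop on an object; the grip force is fixed at half the most. Time passes only in rows, so rows that repeat a pose let the fingers close. It gives the time, the measured TCP pose, the force, the opening and the grip force at its end, in the units of the state.
- arm.observe(): the state, without advancing time (a new reading comes with each control period).
- arm.camera(name): name is "scene" or "top" or "wrist"; returns the picture (480x640x3 uint8, red, green, blue); there is no depth.
- arm.camera_model(name): a dict with "fx", "fy", "cx", "cy" (pixels), "extrinsics" (4x4, takes a point from world to camera coordinates). Camera axes: x right, y down, z forward; pixel columns grow to the right and rows downward; lengths in m; the calibration is good to about 2 mm. A picture is of the moment at which its call begins: read the wrist's pose just before it. camera_model takes no time and is no camera call; for the wrist camera it gives the pose at the moment of the call.
- arm.close_job(): hands the job in; it is judged then, once.
The state is a dict: "time_s": time; "qpos": joint angles; "qvel": joint speeds; "tau": joint torques, N m; "tool_pos": TCP position; "ee_rot": TCP orientation; "contact_force": force on the tool from outside, world axes, zero at the start; "torque": the same for the moment, N m; "gripper_width": finger opening in m; "gripper_force": force on a finger pad.
Only numpy, scipy, OpenCV 4.12 (cv2) and the standard library are available. Lean on these libraries where they do the work, as an engineer would, in place of code of your own. Each camera call takes 0.05 s, during which the arm holds its last target. There are 200 camera calls.

## Working session

There is one attempt and no reset: what is moved stays moved. The work goes in short steps, Python scripts to look and compute and a shell command to move; the robot and the scene stay as the last step left them, time stands still between calls to the robot, and variables do not carry over. Pictures are saved under pics/ and viewed, at most 10 in all, crops included, and the job is handed in when it is done.

```bash
mkdir -p pics
python3 - <<'E'
from plant import arm
import cv2,numpy as np
s=arm.observe();print({k:np.round(v,3).tolist() for k,v in s.items()})
ims=[]
for n in("scene","top"):
    m=arm.camera_model(n);print(n,m["fx"],m["fy"],m["cx"],m["cy"],np.round(m["extrinsics"],3).tolist())
    im=arm.camera(n)[:,:,::-1];cv2.imwrite(f"pics/{n}0.png",im)
E
```

```text
{'time_s': 0.0, 'qpos': [1.272, 0.213, -0.035, 1.323, 0.0, 1.571], 'qvel': [-0.001, -0.001, -0.002, 0.0, -0.0, -0.002], 'tau': [0.0, -68.616, 48.712, 0.018, 0.0, 0.0], 'tool_pos': [0.147, 0.478, 0.231], 'ee_rot': [0.149, 0.989, -0.001, -0.0], 'contact_force': [0.515, -0.424, 1.028], 'torque': [0.016, -0.003, -0.012], 'gripper_force': 0.0, 'gripper_width': 0.085}
scene 460.08047117525666 460.08047117525666 323.84687936170644 247.92945557777207 [[0.796, -0.605, 0.019, -0.387], [-0.307, -0.43, -0.849, 0.259], [0.522, 0.671, -0.527, 0.862], [0.0, 0.0, 0.0, 1.0]]
top 486.7739546066545 486.7739546066545 323.7311666811493 233.66295888276204 [[0.001, -1.0, 0.011, 0.057], [-0.994, -0.002, -0.114, 0.514], [0.114, -0.011, -0.993, 1.317], [0.0, 0.0, 0.0, 1.0]]
```

View pics/top0.png

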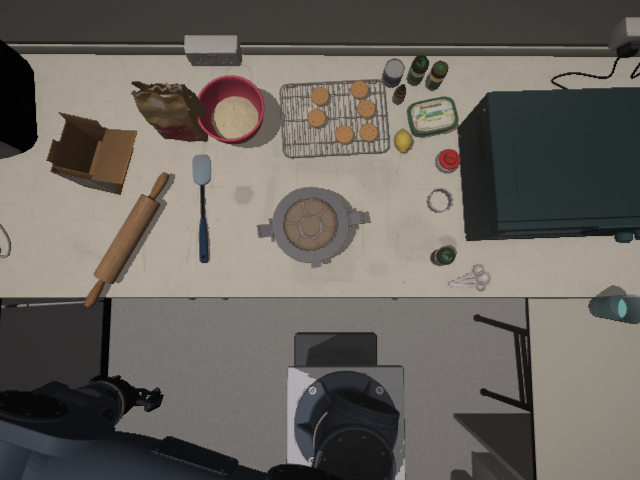

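View pics/scene0.png

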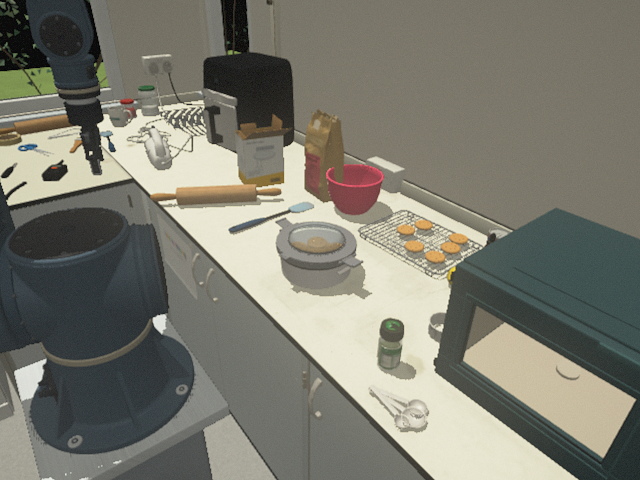

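The top view shows the box at about (311,225), with its tab at (320,263), the left clip at (265,230) and the right clip at (362,217). The jar is at (444,256), the cutter at (440,200) and the spatula at (204,210). I'll measure these more finely.

```bash
cat > h.py <<'E'
import numpy as np,cv2
from plant import arm
from scipy.spatial.transform import Rotation as R
def ray(m,u,v,z):
    E=np.array(m["extrinsics"]);Rm=E[:3,:3];c=-Rm.T@E[:3,3]
    d=Rm.T@np.array([(u-m["cx"])/m["fx"],(v-m["cy"])/m["fy"],1]);return c+d*(z-c[2])/d[2]
def proj(m,p):
    E=np.array(m["extrinsics"]);q=E[:3,:3]@np.array(p)+E[:3,3];return np.array([m["fx"]*q[0]/q[2]+m["cx"],m["fy"]*q[1]/q[2]+m["cy"]])
def loc(p):
    # shift in tool axes (cm) from present measured pose to world point p
    s=arm.observe();return R.from_quat(s["ee_rot"]).inv().apply(np.array(p)-s["tool_pos"])*100
E
python3 - <<'E'
from h import *
m=arm.camera_model("top");im=cv2.imread("pics/top0.png")
for n,u,v,z in [("ringc",311,225,.085),("tab",320,264,.08),("cl",263,230,.08),("cr",365,217,.08),("jar",444,256,.1),("cut",440,200,.03)]: print(n,ray(m,u,v,z).round(3))
c=im[175:280,250:380];cv2.imwrite("pics/c0.png",cv2.resize(c,None,fx=6,fy=5.7,interpolation=cv2.INTER_CUBIC)[:600])
E
```

```text
ringc [0.531 0.092 0.085]
tab [0.428 0.068 0.08 ]
cl [0.518 0.219 0.08 ]
cr [ 0.553 -0.052  0.08 ]
jar [ 0.448 -0.256  0.1  ]
cut [ 0.609 -0.267  0.03 ]
```

View pics/c0.png

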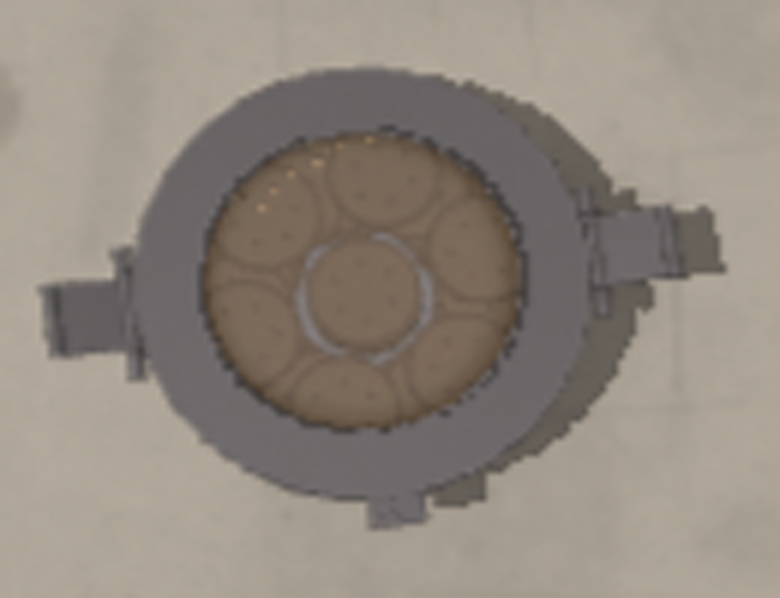

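Run:
```python
from h import *
m=arm.camera_model("top")
for u,v,z in [(310.6,224.8,.087),(257.8,231.3,.09),(364,217.4,.09),(316,267.5,.08)]: print(ray(m,u,v,z).round(4))
s=arm.observe();print(loc([.47,.085,.30]).round(2),R.from_quat(s["ee_rot"]).as_matrix().round(3).tolist())
w=arm.camera_model("wrist");E=np.array(w["extrinsics"]);print("cam in world",-E[:3,:3].T@E[:3,3],E.round(3).tolist(),w["fx"])
```

```text
[0.5311 0.0929 0.087 ]
[0.5132 0.232  0.09  ]
[ 0.5508 -0.0487  0.09  ]
[0.4185 0.0784 0.08  ]
[-42.42 -28.02  -6.88] [[-0.956, 0.294, -0.0], [0.294, 0.956, -0.001], [0.0, -0.001, -1.0]]
cam in world [0.06765834 0.50219366 0.37310741] [[0.295, 0.955, -0.0, -0.5], [0.904, -0.279, 0.323, -0.042], [0.309, -0.096, -0.946, 0.38], [0.0, 0.0, 0.0, 1.0]] 426.83130704552553
```

```bash
python3 -m crank '[[[-20,-14,-6.9,0,0,-12,0],[-42.4,-28,-6.9,0,0,-24.5,0],[-42.4,-28,-6.9,0,0,-24.5,0],[-42.4,-28,-6.9,0,0,-24.5,0],[-42.4,-28,-6.9,0,0,-24.5,0],[-42.4,-28,-6.9,0,0,-24.5,0],[-42.4,-28,-6.9,0,0,-24.5,0],[-42.4,-28,-6.9,0,0,-24.5,0],[-42.4,-28,-6.9,0,0,-24.5,0],[-42.4,-28,-6.9,0,0,-24.5,0],[-42.4,-28,-6.9,0,0,-24.5,0],[-42.4,-28,-6.9,0,0,-24.5,0]]]'
python3 -m crank '[[[0,0,0,0,0,0,0],[0,0,0,0,0,0,0]]]'
python3 - <<'E'
from h import *
import pickle
m=arm.camera_model("wrist");im=arm.camera("wrist")[:,:,::-1];pickle.dump(m,open("w1.pkl","wb"));cv2.imwrite("pics/w1.png",im)
print(R.from_quat(arm.observe()["ee_rot"]).as_matrix().round(3).tolist())
E
```

```text
time_s: 1.3
tool_pos: [0.4716, 0.0828, 0.2999]
ee_rot: [-0.062, 0.998, -0.0, -0.0]
contact_force: [-1.1, -0.7, -0.0]
gripper_width: -0.0003
gripper_force: 0.0
time_s: 1.5
tool_pos: [0.4694, 0.086, 0.3001]
ee_rot: [-0.065, 0.998, 0.0, -0.0]
contact_force: [0.2, 0.3, -0.1]
gripper_width: 0.0001
gripper_force: 0.0
[[-0.992, -0.13, -0.0], [-0.13, 0.992, 0.0], [0.0, 0.0, -1.0]]
```

View pics/w1.png

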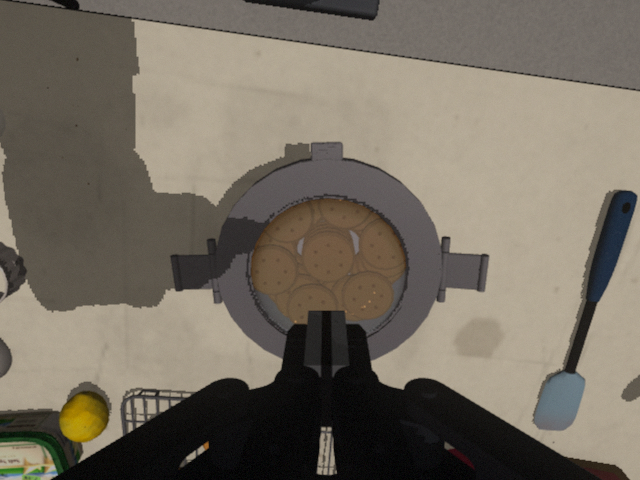

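The wrist view shows the tab at the top (327,150) and the ring spanning columns 217–440. The left clip (+y) is at (445–488,271) and the right clip at (172–215,271). The picture's vertical axis lines up with the box's x axis.

Run:
```python
from h import *
import pickle
m=pickle.load(open("w1.pkl","rb"))
for n,u,v,z in [("L",217.5,261,.087),("R",440.5,261,.087),("tabring",327,158.5,.08),("taboutside",327,142,.08),("clL",445,270,.08),("clR",214,270.5,.08),("eL",487,272,.09),("eR",172,271.5,.09)]: print(n,ray(m,u,v,z).round(4))
a=np.radians(7.4)
for C in ([.5311,.0929],[.533,.093]):
  B=R.from_euler("z",a)
  for p in ([-.102,0,.08],[-.115,0,.08],[0,.104,.08],[0,-.104,.08],[.0,.102,.087],[0,-.102,.087]):
    print(p,proj(m,B.apply(p)+[*C,0]).round(1))
# ring mask
im=cv2.imread("pics/w1.png")
```

```text
L [ 0.5347 -0.003   0.087 ]
R [0.5092 0.1941 0.087 ]
tabring [0.4335 0.0823 0.08  ]
taboutside [0.4201 0.0805 0.08  ]
clL [0.5198 0.2024 0.08  ]
clR [ 0.5473 -0.0073  0.08  ]
eL [0.5132 0.2365 0.09  ]
eR [ 0.5486 -0.0421  0.09  ]
[-0.102, 0, 0.08] [324.6 153.8]
[-0.115, 0, 0.08] [324.6 137.8]
[0, 0.104, 0.08] [438.6 267.1]
[0, -0.104, 0.08] [210.9 267.3]
[0.0, 0.102, 0.087] [438.3 270. ]
[0, -0.102, 0.087] [211.1 270.2]
[-0.102, 0, 0.08] [324.4 156.1]
[-0.115, 0, 0.08] [324.4 140.2]
[0, 0.104, 0.08] [438.3 269. ]
[0, -0.104, 0.08] [210.9 269.2]
[0.0, 0.102, 0.087] [438. 272.]
[0, -0.102, 0.087] [211.2 272.1]
```

```bash
python3 -m crank '[[[2.8,0.1,4,0,0,0,0],[2.8,0.1,8,0,0,0,0],[2.8,0.1,12,0,0,0,0],[2.8,0.1,15,0,0,0,0],[2.8,0.1,18,0,0,0,0],[2.8,0.1,19,0,0,0,0],[2.8,0.1,19.5,0,0,0,0],[2.8,0.1,19.7,0,0,0,0],[2.8,0.1,19.7,0,0,0,0]]]'
python3 - <<'E'
from h import *
cv2.imwrite("pics/w2.png",arm.camera("wrist")[:,:,::-1])
print(loc([.4418,.0837,.078]))
E
```

```text
time_s: 2.45
tool_pos: [0.4427, 0.0831, 0.1043]
ee_rot: [-0.064, 0.998, 0.0, 0.001]
contact_force: [-0.4, -0.3, 0.2]
gripper_width: 0.0003
gripper_force: 0.0
[0.09222456 0.07855058 2.63293073]
```

View pics/w2.png

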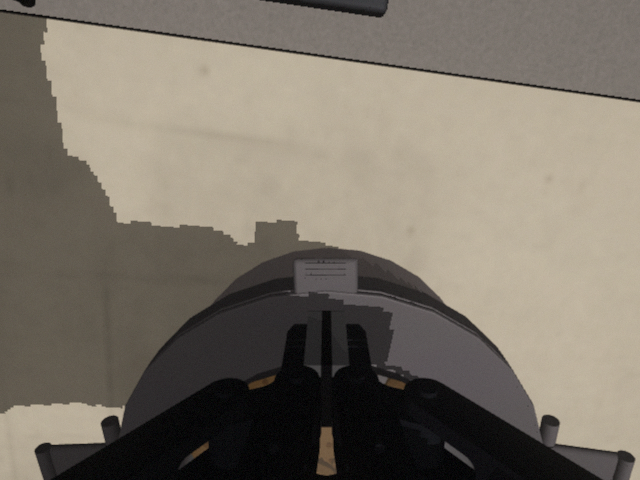

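The wrist view shows the shut fingertips at (327,310), over the ring and in line with the tab at (326,275). I'll go down in small steps and watch the force.

```bash
python3 -m crank '[[[0.1,0.1,0.4,0,0,0,0],[0.1,0.1,0.8,0,0,0,0],[0.1,0.1,0.8,0,0,0,0]]]' | grep -E "tool|contact"
python3 -m crank '[[[0,0,0.3,0,0,0,0],[0,0,0.4,0,0,0,0],[0,0,0.4,0,0,0,0]]]'| grep -E "tool|contact"
python3 -m crank '[[[0,0,0.3,0,0,0,0],[0,0,0.4,0,0,0,0],[0,0,0.4,0,0,0,0]]]'| grep -E "tool|contact"
```

```text
tool_pos: [0.4407, 0.0836, 0.0949]
contact_force: [-0.2, -0.0, -0.5]
tool_pos: [0.4408, 0.0836, 0.0911]
contact_force: [0.1, 0.1, -0.1]
tool_pos: [0.441, 0.0837, 0.0873]
contact_force: [-0.6, -0.3, 1.8]
```

```bash
for i in 1; do python3 -m crank '[[[0,0,0.2,0,0,0,0],[0,0,0.3,0,0,0,0],[0,0,0.3,0,0,0,0]]]' | grep -E "tool|contact"
python3 -m crank '[[[0,0,0.2,0,0,0,0],[0,0,0.3,0,0,0,0],[0,0,0.3,0,0,0,0]]]'| grep -E "tool|contact"
python3 -m crank '[[[0,0,0.1,0,0,0,0],[0,0,0.2,0,0,0,0],[0,0,0.2,0,0,0,0]]]'| grep -E "tool|contact"; done
```

```text
tool_pos: [0.441, 0.0837, 0.0842]
contact_force: [0.3, -0.6, 1.3]
tool_pos: [0.441, 0.0837, 0.0812]
contact_force: [-0.9, -0.7, 3.2]
tool_pos: [0.4409, 0.0837, 0.0793]
contact_force: [-0.5, -0.3, 5.0]
```

```bash
python3 -m crank '[[[0,0,0.1,0,0,0,0],[0,0,0.1,0,0,0,0]]]' | grep -E "tool|contact"
python3 -m crank '[[[0,0,0.05,0,0,0,0],[0,0,0.05,0,0,0,0]]]'| grep -E "tool|contact"
python3 - <<'E'
from h import *
a=np.radians(np.arange(0,361,5))
print(loc([.4418,.0837,.078]))
for i in range(0,360,60):
    t=np.radians(i+np.arange(5,61,5)); t0=np.radians(i)
    # box coords: -r cos t, r sin t ; tool x=-box x
    print(i,[[round(9.2*(np.cos(x)-np.cos(t0)),2),round(9.2*(np.sin(x)-np.sin(t0)),2)] for x in t])
E
```

```text
tool_pos: [0.4408, 0.0837, 0.0784]
contact_force: [-1.8, -0.3, 7.0]
tool_pos: [0.4408, 0.0837, 0.078]
contact_force: [-4.1, -0.4, 10.5]
[-0.09391953 -0.01565169 -0.0001035 ]
0 [[np.float64(-0.04), np.float64(0.8)], [np.float64(-0.14), np.float64(1.6)], [np.float64(-0.31), np.float64(2.38)], [np.float64(-0.55), np.float64(3.15)], [np.float64(-0.86), np.float64(3.89)], [np.float64(-1.23), np.float64(4.6)], [np.float64(-1.66), np.float64(5.28)], [np.float64(-2.15), np.float64(5.91)], [np.float64(-2.69), np.float64(6.51)], [np.float64(-3.29), np.float64(7.05)], [np.float64(-3.92), np.float64(7.54)], [np.float64(-4.6), np.float64(7.97)]]
60 [[np.float64(-0.71), np.float64(0.37)], [np.float64(-1.45), np.float64(0.68)], [np.float64(-2.22), np.float64(0.92)], [np.float64(-3.0), np.float64(1.09)], [np.float64(-3.8), np.float64(1.2)], [np.float64(-4.6), np.float64(1.23)], [np.float64(-5.4), np.float64(1.2)], [np.float64(-6.2), np.float64(1.09)], [np.float64(-6.98), np.float64(0.92)], [np.float64(-7.75), np.float64(0.68)], [np.float64(-8.49), np.float64(0.37)], [np.float64(-9.2), np.float64(0.0
[... 1180 characters left out ...]
64(-1.23)], [np.float64(5.4), np.float64(-1.2)], [np.float64(6.2), np.float64(-1.09)], [np.float64(6.98), np.float64(-0.92)], [np.float64(7.75), np.float64(-0.68)], [np.float64(8.49), np.float64(-0.37)], [np.float64(9.2), np.float64(-0.0)]]
300 [[np.float64(0.68), np.float64(0.43)], [np.float64(1.31), np.float64(0.92)], [np.float64(1.91), np.float64(1.46)], [np.float64(2.45), np.float64(2.05)], [np.float64(2.94), np.float64(2.69)], [np.float64(3.37), np.float64(3.37)], [np.float64(3.74), np.float64(4.08)], [np.float64(4.05), np.float64(4.82)], [np.float64(4.29), np.float64(5.59)], [np.float64(4.46), np.float64(6.37)], [np.float64(4.56), np.float64(7.17)], [np.float64(4.6), np.float64(7.97)]]
```

```bash
python3 -m crank '[[[-0.04,0.8,0,0,0,0,0],[-0.14,1.6,0,0,0,0,0],[-0.31,2.38,0,0,0,0,0]]]' | grep -E "tool|contact"
python3 -m crank '[[[-0.24,0.77,0,0,0,0,0],[-0.55,1.51,0,0,0,0,0],[-0.92,2.22,0,0,0,0,0]]]' | grep -E "tool|contact"
```

```text
tool_pos: [0.4413, 0.1074, 0.0781]
contact_force: [0.1, -5.5, 8.9]
tool_pos: [0.4473, 0.1307, 0.078]
contact_force: [-2.0, -5.9, 7.9]
```

```bash
python3 -m crank '[[[-0.43,0.68,0,0,0,0,0],[-0.92,1.31,0,0,0,0,0],[-1.46,1.91,0,0,0,0,0]]]' | grep -E "tool|contact"
python3 -m crank '[[[-0.59,0.54,0,0,0,0,0],[-1.23,1.03,0,0,0,0,0],[-1.91,1.46,0,0,0,0,0]]]' | grep -E "tool|contact"
python3 -m crank '[[[-0.71,0.37,0,0,0,0,0],[-1.45,0.68,0,0,0,0,0],[-2.22,0.92,0,0,0,0,0]]]' | grep -E "tool|contact"
python3 -m crank '[[[-0.78,0.17,0,0,0,0,0],[-1.58,0.28,0,0,0,0,0],[-2.38,0.31,0,0,0,0,0]]]' | grep -E "tool|contact"
python3 - <<'E'
from h import *
m=arm.camera_model("wrist");cv2.imwrite("pics/w3.png",arm.camera("wrist")[:,:,::-1]);cv2.imwrite("pics/t3.png",arm.camera("top")[:,:,::-1])
E
```

```text
tool_pos: [0.4591, 0.1515, 0.0778]
contact_force: [-2.7, -4.5, 9.5]
tool_pos: [0.476, 0.1684, 0.0778]
contact_force: [-5.1, -4.8, 9.5]
tool_pos: [0.4967, 0.1805, 0.0778]
contact_force: [-6.6, -2.4, 10.6]
tool_pos: [0.5198, 0.1867, 0.0778]
contact_force: [-7.6, -1.4, 12.1]
```

View pics/w3.png

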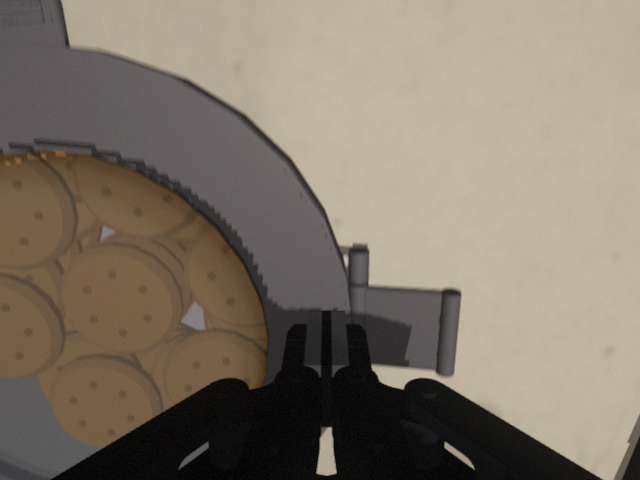

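The wrist view shows the fingers at (302–350,310+), between the dome edge (267) and the ring's outer edge (348). They are clear of the dome, and the left clip's edge is at (450,333).

Run:
```python
from h import *
m=arm.camera_model("wrist")
p=ray(m,450,333,.085);print(p)
B=R.from_euler("z",7.4,degrees=True);print(B.inv().apply(p-[.533,.0955,0]))
t=arm.observe()["tool_pos"];print(B.inv().apply(t-np.array([.533,.0955,0])), proj(m,t))
```

```text
[0.51165057 0.23065502 0.085     ]
[-0.00376424  0.13677905  0.085     ]
[-0.00033489  0.09221057  0.07785943] [326.18957732 331.36409565]
```

```bash
python3 -m crank '[[[-0.8,-0.04,-0.01,0,0,0,0],[-1.6,-0.14,-0.02,0,0,0,0],[-2.38,-0.31,-0.02,0,0,0,0]]]' | grep -E "tool|contact"
python3 -m crank '[[[-0.77,-0.24,0,0,0,0,0],[-1.51,-0.55,0,0,0,0,0],[-2.22,-0.92,0,0,0,0,0]]]' | grep -E "tool|contact"
python3 -m crank '[[[-0.68,-0.43,0,0,0,0,0],[-1.31,-0.92,0,0,0,0,0],[-1.91,-1.46,0,0,0,0,0]]]' | grep -E "tool|contact"
python3 -m crank '[[[-0.54,-0.6,0,0,0,0,0],[-1.03,-1.23,0,0,0,0,0],[-1.46,-1.91,0,0,0,0,0]]]' | grep -E "tool|contact"
```

```text
tool_pos: [0.544, 0.1869, 0.078]
contact_force: [-5.7, 1.7, 8.4]
tool_pos: [0.5674, 0.1807, 0.078]
contact_force: [-5.3, 2.3, 8.1]
tool_pos: [0.5883, 0.1688, 0.078]
contact_force: [-3.4, 2.7, 6.5]
tool_pos: [0.6054, 0.1517, 0.0781]
contact_force: [-2.5, 2.5, 6.1]
```

```bash
python3 -m crank '[[[-0.37,-0.71,0,0,0,0,0],[-0.68,-1.45,0,0,0,0,0],[-0.92,-2.22,0,0,0,0,0]]]' | grep -E "tool|contact"
python3 -m crank '[[[-0.17,-0.78,0,0,0,0,0],[-0.27,-1.58,0,0,0,0,0],[-0.31,-2.38,0,0,0,0,0]]]' | grep -E "tool|contact"
```

```text
tool_pos: [0.6175, 0.1309, 0.0781]
contact_force: [-0.7, 3.6, 6.3]
tool_pos: [0.6237, 0.1077, 0.0782]
contact_force: [-0.8, 4.4, 7.1]
```

```bash
python3 -m crank '[[[0.04,-0.8,0.02,0,0,0,0],[0.14,-1.6,0.03,0,0,0,0],[0.31,-2.38,0.03,0,0,0,0]]]' | grep -E "tool|contact"
python3 -m crank '[[[0.24,-0.77,0,0,0,0,0],[0.55,-1.51,0,0,0,0,0],[0.92,-2.22,0,0,0,0,0]]]' | grep -E "tool|contact"
python3 -m crank '[[[0.43,-0.68,0,0,0,0,0],[0.92,-1.31,0,0,0,0,0],[1.46,-1.91,0,0,0,0,0]]]' | grep -E "tool|contact"
```

```text
tool_pos: [0.6239, 0.0837, 0.078]
contact_force: [1.6, 4.5, 6.5]
tool_pos: [0.6177, 0.0605, 0.0781]
contact_force: [1.2, 4.0, 7.7]
tool_pos: [0.6058, 0.0396, 0.0781]
contact_force: [3.1, 3.6, 6.3]
```

```bash
python3 -m crank '[[[0.59,-0.54,0,0,0,0,0],[1.23,-1.03,0,0,0,0,0],[1.91,-1.46,0,0,0,0,0]]]' | grep -E "tool|contact"
python3 -m crank '[[[0.71,-0.37,0,0,0,0,0],[1.45,-0.68,0,0,0,0,0],[2.22,-0.92,0,0,0,0,0]]]' | grep -E "tool|contact"
python3 -m crank '[[[0.78,-0.17,0,0,0,0,0],[1.58,-0.28,0,0,0,0,0],[2.38,-0.31,0,0,0,0,0]]]' | grep -E "tool|contact"
```

```text
tool_pos: [0.5887, 0.0225, 0.0781]
contact_force: [3.7, 2.5, 5.8]
tool_pos: [0.5679, 0.0104, 0.0781]
contact_force: [3.1, 0.5, 6.5]
tool_pos: [0.5446, 0.0042, 0.0781]
contact_force: [3.2, 0.2, 5.4]
```

```bash
python3 -m crank '[[[0.8,0.04,0.02,0,0,0,0],[1.6,0.14,0.03,0,0,0,0],[2.38,0.31,0.04,0,0,0,0]]]' | grep -E "tool|contact"
python3 -m crank '[[[0.77,0.24,0,0,0,0,0],[1.51,0.55,0,0,0,0,0],[2.22,0.92,0,0,0,0,0]]]' | grep -E "tool|contact"
python3 -m crank '[[[0.68,0.43,0,0,0,0,0],[1.31,0.92,0,0,0,0,0],[1.91,1.46,0,0,0,0,0]]]' | grep -E "tool|contact"
```

```text
tool_pos: [0.521, 0.0042, 0.0779]
contact_force: [4.6, -0.8, 6.8]
tool_pos: [0.4977, 0.0104, 0.0779]
contact_force: [4.0, -2.2, 6.4]
tool_pos: [0.4768, 0.0224, 0.0779]
contact_force: [5.0, -1.9, 7.6]
```

```bash
python3 -m crank '[[[0.54,0.6,0,0,0,0,0],[1.03,1.23,0,0,0,0,0],[1.46,1.91,0,0,0,0,0]]]' | grep -E "tool|contact"
python3 -m crank '[[[0.37,0.71,0,0,0,0,0],[0.68,1.45,0,0,0,0,0],[0.92,2.22,0,0,0,0,0]]]' | grep -E "tool|contact"
python3 -m crank '[[[0.17,0.78,0,0,0,0,0],[0.27,1.58,0,0,0,0,0],[0.31,2.38,0,0,0,0,0]]]' | grep -E "tool|contact"
```

```text
tool_pos: [0.4598, 0.0394, 0.0778]
contact_force: [3.3, -4.1, 7.3]
tool_pos: [0.4478, 0.0603, 0.0778]
contact_force: [2.2, -4.5, 7.9]
tool_pos: [0.4415, 0.0834, 0.0777]
contact_force: [0.8, -6.2, 9.1]
```

```bash
python3 -m crank '[[[0,0,0.03,0,0,0,0],[0,0,0.03,0,0,0,0]]]' | grep -E "time|tool|contact"
python3 -m crank '[[[0,0,0.03,0,0,0,0],[0,0,0.03,0,0,0,0]]]' | grep -E "time|tool|contact"
```

```text
time_s: 12.2
tool_pos: [0.4414, 0.0841, 0.0776]
contact_force: [-2.1, 1.1, 14.1]
time_s: 12.4
tool_pos: [0.4414, 0.084, 0.0774]
contact_force: [-4.5, 0.6, 17.7]
```

```bash
python3 -m crank '[[[-0.04,0.8,-0.03,0,0,0,0],[-0.14,1.6,-0.03,0,0,0,0],[-0.31,2.38,-0.03,0,0,0,0],[-0.55,3.15,-0.03,0,0,0,0],[-0.86,3.89,-0.03,0,0,0,0],[-1.23,4.6,-0.03,0,0,0,0]]]' | grep -E "tool|contact"
python3 -m crank '[[[-0.43,0.68,0,0,0,0,0],[-0.92,1.31,0,0,0,0,0],[-1.46,1.91,0,0,0,0,0],[-2.05,2.45,0,0,0,0,0],[-2.69,2.94,0,0,0,0,0],[-3.37,3.37,0,0,0,0,0]]]' | grep -E "tool|contact"
python3 -m crank '[[[-0.71,0.37,0,0,0,0,0],[-1.45,0.68,0,0,0,0,0],[-2.22,0.92,0,0,0,0,0],[-3.0,1.09,0,0,0,0,0],[-3.8,1.2,0,0,0,0,0],[-4.6,1.23,0,0,0,0,0]]]' | grep -E "tool|contact"
```

```text
tool_pos: [0.4474, 0.1302, 0.0774]
contact_force: [-3.5, -9.9, 14.7]
tool_pos: [0.4754, 0.1678, 0.0773]
contact_force: [-11.9, -9.6, 22.6]
tool_pos: [0.5193, 0.1867, 0.0773]
contact_force: [-13.4, -1.0, 21.9]
```

```bash
python3 -m crank '[[[-0.8,-0.04,-0.03,0,0,0,0],[-1.6,-0.14,-0.03,0,0,0,0],[-2.38,-0.31,-0.03,0,0,0,0],[-3.15,-0.55,-0.03,0,0,0,0],[-3.89,-0.86,-0.03,0,0,0,0],[-4.6,-1.23,-0.03,0,0,0,0]]]' | grep -E "tool|contact"
python3 -m crank '[[[-0.68,-0.43,0,0,0,0,0],[-1.31,-0.92,0,0,0,0,0],[-1.91,-1.46,0,0,0,0,0],[-2.45,-2.05,0,0,0,0,0],[-2.94,-2.69,0,0,0,0,0],[-3.37,-3.37,0,0,0,0,0]]]' | grep -E "tool|contact"
python3 -m crank '[[[-0.37,-0.71,0,0,0,0,0],[-0.68,-1.45,0,0,0,0,0],[-0.92,-2.22,0,0,0,0,0],[-1.09,-3,0,0,0,0,0],[-1.2,-3.8,0,0,0,0,0],[-1.23,-4.6,0,0,0,0,0]]]' | grep -E "tool|contact"
```

```text
tool_pos: [0.5671, 0.181, 0.0776]
contact_force: [-8.5, 3.5, 13.4]
tool_pos: [0.6054, 0.1521, 0.0777]
contact_force: [-3.7, 5.3, 10.2]
tool_pos: [0.6239, 0.108, 0.0778]
contact_force: [-1.3, 5.8, 9.3]
```

```bash
python3 -m crank '[[[0.04,-0.8,0.02,0,0,0,0],[0.14,-1.6,0.02,0,0,0,0],[0.31,-2.38,0.02,0,0,0,0],[0.55,-3.15,0.02,0,0,0,0],[0.86,-3.89,0.02,0,0,0,0],[1.23,-4.6,0.02,0,0,0,0]]]' | grep -E "tool|contact"
python3 -m crank '[[[0.43,-0.68,0,0,0,0,0],[0.92,-1.31,0,0,0,0,0],[1.46,-1.91,0,0,0,0,0],[2.05,-2.45,0,0,0,0,0],[2.69,-2.94,0,0,0,0,0],[3.37,-3.37,0,0,0,0,0]]]' | grep -E "tool|contact"
python3 -m crank '[[[0.71,-0.37,0,0,0,0,0],[1.45,-0.68,0.01,0,0,0,0],[2.22,-0.92,0.01,0,0,0,0],[3.0,-1.09,0.02,0,0,0,0],[3.8,-1.2,0.02,0,0,0,0],[4.6,-1.23,0.02,0,0,0,0]]]' | grep -E "tool|contact"
```

```text
tool_pos: [0.618, 0.0607, 0.0778]
contact_force: [2.8, 4.9, 8.8]
tool_pos: [0.5891, 0.0226, 0.0778]
contact_force: [4.2, 3.1, 8.1]
tool_pos: [0.5453, 0.0043, 0.0778]
contact_force: [6.0, 0.9, 8.8]
```

```bash
python3 -m crank '[[[0.8,0.04,0,0,0,0,0],[1.6,0.14,0,0,0,0,0],[2.38,0.31,0,0,0,0,0],[3.15,0.55,0,0,0,0,0],[3.89,0.86,0,0,0,0,0],[4.6,1.23,0,0,0,0,0]]]' | grep -E "tool|contact"
python3 -m crank '[[[0.68,0.43,0,0,0,0,0],[1.31,0.92,0,0,0,0,0],[1.91,1.46,0,0,0,0,0],[2.45,2.05,0,0,0,0,0],[2.94,2.69,0,0,0,0,0],[3.37,3.37,0,0,0,0,0]]]' | grep -E "tool|contact"
python3 -m crank '[[[0.37,0.71,-0.01,0,0,0,0],[0.68,1.45,-0.01,0,0,0,0],[0.92,2.22,-0.02,0,0,0,0],[1.09,3,-0.02,0,0,0,0],[1.2,3.8,-0.02,0,0,0,0],[1.23,4.6,-0.02,0,0,0,0],[1.23,4.6,-0.02,0,0,0,0]]]' | grep -E "time|tool|contact"
```

```text
tool_pos: [0.4981, 0.0103, 0.0777]
contact_force: [5.4, -1.8, 9.0]
tool_pos: [0.4603, 0.0393, 0.0777]
contact_force: [3.9, -5.4, 9.4]
time_s: 19.7
tool_pos: [0.4416, 0.084, 0.0776]
contact_force: [-1.0, -1.8, 10.6]
```

```bash
python3 -m crank '[[[0,0,-2,0,0,0,0],[0,0,-6,0,0,0,0],[-1,0,-10,0,0,0,0],[-2.8,0,-14,0,0,0,0],[-2.8,0,-18,0,0,0,0],[-2.8,0,-22,0,0,0,0],[-2.8,0,-22.2,0,0,0,0],[-2.8,0,-22.2,0,0,0,0]]]' | grep -E "tool|contact"
python3 - <<'E'
from h import *
import pickle
m=arm.camera_model("wrist");im=arm.camera("wrist")[:,:,::-1];pickle.dump(m,open("w4.pkl","wb"));cv2.imwrite("pics/w4.png",im)
s=arm.camera("scene")[:,:,::-1];cv2.imwrite("pics/s4.png",s)
c=cv2.resize(s[200:300,260:375],None,fx=4,fy=4,interpolation=cv2.INTER_CUBIC)
o=np.zeros((600,800,3),np.uint8);o[:400,:460]=c;d=im[120:300:,150:510];o[410:590,:360]=d
o[:,460:]=0;cv2.imwrite("pics/m4.png",o[:,:470])
E
```

```text
tool_pos: [0.4692, 0.0874, 0.2994]
contact_force: [-0.3, 1.2, -1.0]
```

View pics/w4.png

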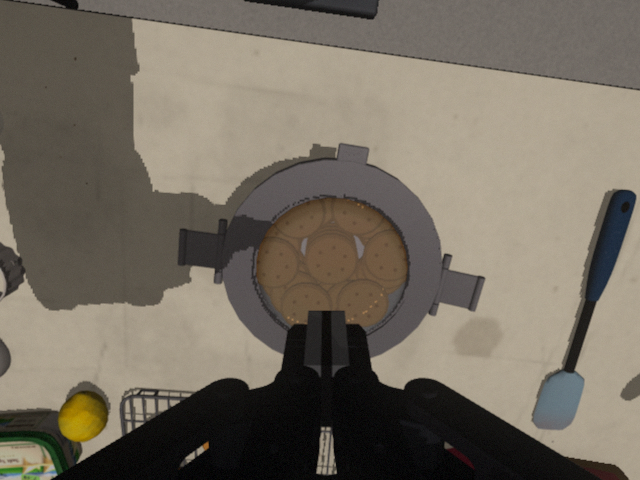

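View pics/m4.png

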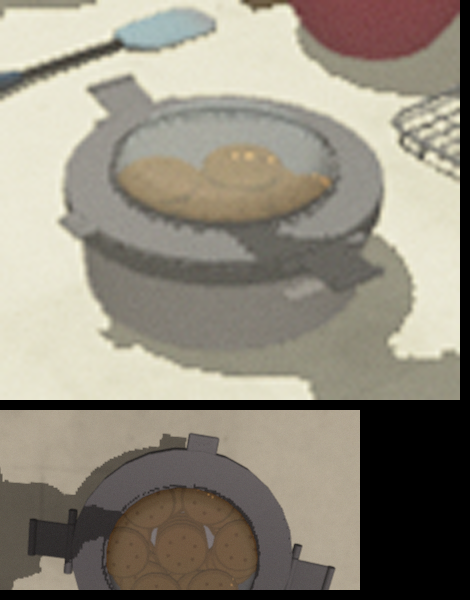

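The lid now sits flat, but the friction turned the box: the tab is at (353,155) and the clip ends at (181,247) and (480,294). That is about 9° clockwise with the centre almost unmoved. I'll work out the new pose, then nudge the box back with light side pushes on the clips.

Run:
```python
from h import *
import pickle
m=pickle.load(open("w4.pkl","rb"));m1=pickle.load(open("w1.pkl","rb"))
P={n:ray(m,u,v,z) for n,u,v,z in [("eL",480,294,.078),("eR",181,247,.078),("hL",440,285,.074),("hR",221,252,.074),("tab",353.5,146,.075)]}
for k in P: print(k,P[k].round(4))
for k in("e","h"):
  d=P[k+"L"]-P[k+"R"];print((P[k+"L"]+P[k+"R"])[:2]/2,np.degrees(np.arctan2(-d[0],d[1])))
c=np.array([.533,.0955])
# ring ellipse fit: left/right extents
print(ray(m,223,258,.078),ray(m,441,262,.078),ray(m,335,158,.078))
print(arm.observe()["tool_pos"])
```

```text
eL [0.5401 0.2422 0.078 ]
eR [ 0.5288 -0.0367  0.078 ]
hL [0.5375 0.2044 0.074 ]
hR [ 0.5306 -0.0016  0.074 ]
tab [0.4211 0.1046 0.075 ]
[0.53446352 0.10270403] -2.311907639152898
[0.53404041 0.10138215] -1.9057201792350529
[0.53463108 0.00133948 0.078     ] [0.51320082 0.19897344 0.078     ] [0.4325381  0.09034522 0.078     ]
[0.46830791 0.08719235 0.29794177]
```

```bash
python3 -m crank '[[[2.5,3,4,0,0,0,0],[5.1,6.1,8,0,0,0,0],[5.1,6.1,12,0,0,0,0],[5.1,6.1,16,0,0,0,0],[5.1,6.1,20,0,0,0,0],[5.1,6.1,23,0,0,0,0],[5.1,6.1,24,0,0,0,0],[5.1,6.1,24.2,0,0,0,0],[5.1,6.1,24.2,0,0,0,0]]]' | grep -E "tool|contact"
python3 -m crank '[[[0,-0.4,0,0,0,0,0],[0,-0.8,0,0,0,0,0],[0,-1.2,0,0,0,0,0],[0,-1.6,0,0,0,0,0],[0,-1.9,0,0,0,0,0],[0,-1.9,0,0,0,0,0]]]' | grep -E "tool|contact"
python3 -m crank '[[[0,-0.3,0,0,0,0,0],[0,-0.6,0,0,0,0,0],[0,-0.9,0,0,0,0,0],[0,-1.2,0,0,0,0,0],[0,-1.5,0,0,0,0,0],[0,-1.5,0,0,0,0,0]]]' | grep -E "tool|contact"
python3 - <<'E'
from h import *
m=arm.camera_model("wrist");cv2.imwrite("pics/w5.png",arm.camera("wrist")[:,:,::-1])
import pickle;pickle.dump(m,open("w5.pkl","wb"))
E
```

```text
tool_pos: [0.4106, 0.1413, 0.0577]
contact_force: [0.3, -0.1, 0.4]
tool_pos: [0.4125, 0.1219, 0.0571]
contact_force: [-3.6, 0.8, 0.7]
tool_pos: [0.4149, 0.1071, 0.0572]
contact_force: [-0.5, 0.4, -0.5]
```

View pics/w5.png

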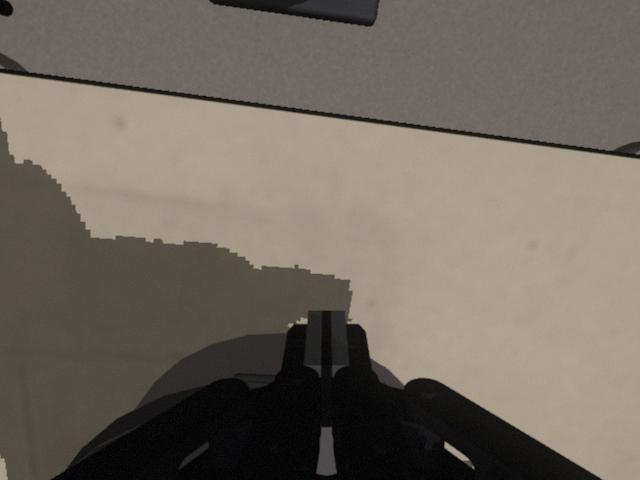

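The view shows the tab's outer edge at v≈375, from column 233 to the finger at about 285, so finger and tab are about touching.

Run:
```python
from h import *
import pickle
m=pickle.load(open("w5.pkl","rb"))
B=R.from_euler("z",7.4,degrees=True)
f=lambda p:B.inv().apply(np.array(p)-[.533,.0965,0])*1000
for u in(233,282): print(f(ray(m,u,375,.076)).round(1))
print(f(arm.observe()["tool_pos"]))
im=arm.camera("top")[:,:,::-1];cv2.imwrite("pics/t5.png",im)
a=cv2.imread("pics/top0.png")
# clip angle: edge blob via background difference grey mask near clips
t=arm.camera_model("top")
def g(im,u0,u1):
    h=cv2.cvtColor(im,cv2.COLOR_BGR2HSV)[195:255,u0:u1];k=(h[...,1]<40)&(h[...,2]<135);ys,xs=np.nonzero(k);return xs.mean()+u0,ys.mean()+195,len(xs)
for i in(a,cv2.imread("pics/t3.png"),im): print(g(i,254,268),g(i,353,368))
```

```text
[-109.9   -6.1   76. ]
[-109.9   10.6   76. ]
[-115.70269524   25.79151104   57.1678078 ]
(np.float64(262.2142857142857), np.float64(230.34285714285716), 140) (np.float64(358.5806451612903), np.float64(219.1290322580645), 248)
(np.float64(nan), np.float64(nan), 0) (np.float64(360.0), np.float64(224.5), 900)
(np.float64(261.7241379310345), np.float64(232.43295019157088), 261) (np.float64(359.89859594383773), np.float64(233.10764430577223), 641)<stdin>:13: RuntimeWarning: Mean of empty slice.
  ret = ret.dtype.type(ret / rcount)
```

```bash
python3 -m crank '[[[0,-0.2,0,0,0,0,0],[0,-0.4,0,0,0,0,0],[0,-0.6,0,0,0,0,0],[0,-0.7,0,0,0,0,0],[0,-0.7,0,0,0,0,0]]]' | grep -E "tool|contact"
python3 -m crank '[[[0.2,1,0,0,0,0,0],[1,3,0,0,0,0,0],[1,3,-4,0,0,0,0],[1,3,-8,0,0,0,0],[0,2,-12,0,0,0,0],[-2,0,-16,0,0,0,0],[-4,-1,-20,0,0,0,0],[-5,-1.8,-24,0,0,0,0],[-5,-1.8,-24.2,0,0,0,0],[-5,-1.8,-24.2,0,0,0,0],[-5,-1.8,-24.2,0,0,0,0]]]' | grep -E "time|tool|contact"
python3 - <<'E'
from h import *
import pickle
m=arm.camera_model("wrist");im=arm.camera("wrist")[:,:,::-1];pickle.dump(m,open("w6.pkl","wb"));cv2.imwrite("pics/w6.png",im)
E
```

```text
tool_pos: [0.4156, 0.1004, 0.0571]
contact_force: [-1.4, 1.2, 1.2]
time_s: 24.4
tool_pos: [0.4669, 0.0895, 0.2981]
contact_force: [0.2, -0.1, -0.3]
```

View pics/w6.png

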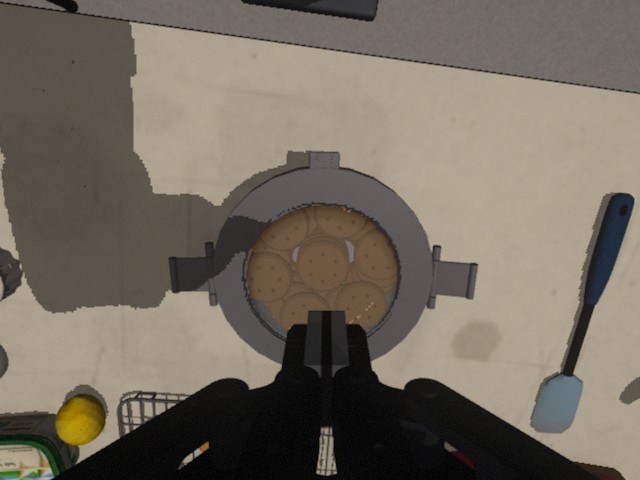

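The box is back close to its first heading: tab at (324,152), clip ends at (170,274) and (476,280), hinges at (211,273) and (436,277). Next come the poses for folding the clips.

Run:
```python
from h import *
import pickle
m=pickle.load(open("w6.pkl","rb"))
P={n:ray(m,u,v,z) for n,u,v,z in [("eL",474,280,.078),("eR",172,274,.078),("hL",436,277,.074),("hR",211,273,.074),("tab",324,152,.075)]}
for k in P: print(k,P[k].round(4))
for k in("e","h"):
  d=P[k+"L"]-P[k+"R"];print((P[k+"L"]+P[k+"R"])[:2]/2,np.degrees(np.arctan2(-d[0],d[1])))
s=arm.observe();print(s["tool_pos"],s["contact_force"])
B=R.from_euler("z",6.3,degrees=True)
for q in ([0,.134,.12],[0,-.134,.12]): print(loc(B.apply(q)+[.535,.098,0]).round(2))
```

```text
eL [0.5233 0.2345 0.078 ]
eR [ 0.5529 -0.042   0.078 ]
hL [0.5264 0.2004 0.074 ]
hR [ 0.5491 -0.0075  0.074 ]
tab [0.4261 0.0825 0.075 ]
[0.53811308 0.09621922] 6.103864185319863
[0.53776872 0.09643595] 6.235570948194639
[0.46665806 0.08942162 0.29798468] [-0.24903951 -0.56183183  0.43474421]
[-7.18 13.37 17.78]
[ -6.66 -13.42  17.79]
```

```bash
python3 -m crank '[[[-2.5,4.5,2,0,0,0,0],[-5,8.5,5,7,0,0,0],[-7.3,12,9,14,0,0,0],[-7.3,13,13,20,0,0,0],[-7.3,13,16,20,0,0,0],[-7.3,13,17.5,20,0,0,0],[-7.3,13,17.8,20,0,0,0],[-7.3,13,17.8,20,0,0,0]]]'
python3 - <<'E'
from h import *
s=arm.observe();B=R.from_euler("z",6.2,degrees=True)
print(B.inv().apply(s["tool_pos"]-np.array([.537,.0965,0])).round(4))
A=R.from_quat(s["ee_rot"])
p=s["tool_pos"];o=np.array([.537,.0965,0])
for q in ([0,.132,.085],[0,.130,.060],[0,.126,.045],[0,.120,.040],[0,.1155,.040]):print((A.inv().apply(B.apply(q)+o-p)*100).round(2))
E
```

```text
time_s: 25.25
tool_pos: [0.5226, 0.2272, 0.121]
ee_rot: [-0.063, 0.983, -0.174, 0.011]
contact_force: [0.3, 0.8, 0.5]
gripper_width: 0.0001
gripper_force: 0.0
[-0.0002  0.1315  0.121 ]
[-0.02  1.28  3.36]
[-0.02  1.95  5.78]
[-0.02  2.09  7.33]
[-0.   1.7  8. ]
[0.01 1.27 8.16]
```

```bash
python3 -m crank '[[[0,0.6,1.7,0,0,0,0],[0,1.1,2.8,0,0,0,0],[0,1.3,3.4,0,0,0,0],[0,1.4,4,0,0,0,0]]]' | grep -E "tool|contact"
python3 -m crank '[[[0,0.2,0.6,0,0,0,0],[0,0.4,1.2,0,0,0,0],[0,0.55,1.8,0,0,0,0]]]' | grep -E "tool|contact"
python3 -m crank '[[[0,0.05,0.5,0,0,0,0],[0,0.1,1.0,0,0,0,0],[0,0.15,1.55,0,0,0,0],[0,0.15,1.55,0,0,0,0]]]' | grep -E "tool|contact"
```

```text
tool_pos: [0.5234, 0.227, 0.079]
contact_force: [-1.6, 0.4, 1.3]
tool_pos: [0.5234, 0.2259, 0.0596]
contact_force: [0.5, 0.2, 0.9]
tool_pos: [0.5236, 0.2217, 0.0442]
contact_force: [-0.3, 0.3, -0.2]
```

```bash
python3 -m crank '[[[0,-0.2,0.35,0,0,0,0],[0,-0.4,0.65,0,0,0,0],[0,-0.6,0.7,0,0,0,0],[0,-0.6,0.7,0,0,0,0]]]' | grep -E "tool|contact"
python3 -m crank '[[[0,-0.1,0.05,0,0,0,0],[0,-0.2,0.07,0,0,0,0],[0,-0.2,0.07,0,0,0,0]]]' | grep -E "tool|contact"
python3 -m crank '[[[0,-0.1,0.03,0,0,0,0],[0,-0.15,0.05,0,0,0,0],[0,-0.15,0.05,0,0,0,0]]]' | grep -E "tool|contact"
python3 - <<'E'
from h import *
im=arm.camera("wrist")[:,:,::-1];cv2.imwrite("pics/w7.png",im)
s=arm.observe();B=R.from_euler("z",6.2,degrees=True);print(B.inv().apply(s["tool_pos"]-np.array([.537,.0965,0])).round(4),s["contact_force"].round(1) if hasattr(s["contact_force"],"round") else s["contact_force"])
E
```

```text
tool_pos: [0.5249, 0.2138, 0.0403]
contact_force: [0.2, -0.1, -0.6]
tool_pos: [0.5252, 0.212, 0.0404]
contact_force: [-0.9, 0.3, -0.0]
tool_pos: [0.5254, 0.2104, 0.0404]
contact_force: [0.2, 1.0, -0.2]
[0.0007 0.1145 0.0404] [ 0.2  0.5 -0.7]
```

```bash
for i in 1; do python3 -m crank '[[[0,-0.1,0.03,0,0,0,0],[0,-0.1,0.03,0,0,0,0]]]' | grep -E "tool|contact"
python3 -m crank '[[[0,-0.1,0.03,0,0,0,0],[0,-0.1,0.03,0,0,0,0]]]' | grep -E "tool|contact"
python3 -m crank '[[[0,-0.1,0.03,0,0,0,0],[0,-0.1,0.03,0,0,0,0]]]' | grep -E "tool|contact"; done
```

```text
tool_pos: [0.5255, 0.2093, 0.0404]
contact_force: [-0.9, 0.5, 0.1]
tool_pos: [0.5257, 0.2087, 0.0405]
contact_force: [-0.7, 4.5, -2.4]
tool_pos: [0.5258, 0.2077, 0.0405]
contact_force: [-1.1, 5.0, -2.1]
```

Run:
```python
from h import *
s=arm.observe();B=R.from_euler("z",6.2,degrees=True);o=np.array([.537,.0965,0])
A=R.from_quat(s["ee_rot"]);p=s["tool_pos"]
for q in ([0,.135,.045],[0,.14,.2],[0,0,.24],[0,-.138,.2],[0,-.138,.12]):print((A.inv().apply(B.apply(q)+o-p)*100).round(2))
print(s["time_s"])
```

```text
[ 0.04  2.03 -1.22]
[  0.03  -2.79 -15.96]
[  0.32 -17.31 -14.94]
[  0.6  -28.91  -6.47]
[  0.6  -26.18   1.05]
28.0
```

```bash
python3 -m crank '[[[0,2,-1.2,0,0,0,0],[0,0.3,-6,0,0,0,0],[0,-1.3,-11,0,0,0,0],[0,-2.8,-16,0,0,0,0],[0.1,-7.5,-16,-8,0,0,0],[0.2,-12.5,-15.5,-16,0,0,0],[0.3,-17.3,-15,-24,0,0,0],[0.4,-21.5,-12,-32,0,0,0],[0.5,-25.5,-9,-40,0,0,0],[0.6,-28.9,-6.5,-40,0,0,0],[0.6,-28.9,-6.5,-40,0,0,0]]]' | grep -E "tool|contact|rot"
python3 - <<'E'
from h import *
s=arm.observe();B=R.from_euler("z",6.2,degrees=True);o=np.array([.537,.0965,0])
A=R.from_quat(s["ee_rot"]);p=s["tool_pos"];print(B.inv().apply(p-o).round(4),A.as_matrix()[:,2].round(2))
q0=None
for q in ([0,-.132,.12],[0,-.132,.08],[0,-.130,.060],[0,-.126,.044],[0,-.120,.040],[0,-.1145,.040]):
    t=A.inv().apply(B.apply(q)+o-p)*100;print(t.round(2), None if q0 is None else (t-q0).round(2));q0=t
E
```

```text
tool_pos: [0.551, -0.0453, 0.199]
ee_rot: [-0.061, 0.983, 0.175, -0.012]
contact_force: [-0.0, 0.8, -1.0]
[-0.0014 -0.1425  0.199 ] [-0.04  0.34 -0.94]
[-0.16 -1.74  7.78] None
[-0.17 -3.12 11.53] [-0.01 -1.38  3.75]
[-0.17 -3.63 13.48] [-0.01 -0.5   1.95]
[-0.18 -3.8  15.12] [-0.01 -0.18  1.64]
[-0.19 -3.38 15.7 ] [-0.01  0.43  0.58]
[-0.2  -2.86 15.89] [-0.01  0.52  0.19]
```

```bash
python3 -m crank '[[[-0.1,-0.9,4,0,0,0,0],[-0.1,-1.7,7.8,0,0,0,0],[-0.1,-2.4,9.8,0,0,0,0],[-0.1,-2.9,11,0,0,0,0],[-0.1,-3.1,11.5,0,0,0,0]]]' | grep -E "tool|contact"
python3 -m crank '[[[0,-0.2,0.7,0,0,0,0],[0,-0.35,1.3,0,0,0,0],[0,-0.5,1.95,0,0,0,0]]]' | grep -E "tool|contact"
python3 -m crank '[[[0,-0.05,0.55,0,0,0,0],[0,-0.1,1.1,0,0,0,0],[0,-0.15,1.6,0,0,0,0],[0,-0.15,1.6,0,0,0,0]]]' | grep -E "tool|contact"
python3 -m crank '[[[0,0.2,0.35,0,0,0,0],[0,0.4,0.6,0,0,0,0],[0,0.6,0.68,0,0,0,0],[0,0.6,0.68,0,0,0,0]]]' | grep -E "tool|contact"
python3 -m crank '[[[0,0.1,0.04,0,0,0,0],[0,0.2,0.07,0,0,0,0],[0,0.2,0.07,0,0,0,0]]]' | grep -E "tool|contact"
```

```text
tool_pos: [0.5511, -0.0306, 0.0811]
contact_force: [-0.5, -0.7, 1.1]
tool_pos: [0.5519, -0.0285, 0.0622]
contact_force: [-0.2, 0.3, 2.9]
tool_pos: [0.5503, -0.0242, 0.0456]
contact_force: [-0.5, 0.1, 0.5]
tool_pos: [0.5502, -0.0169, 0.0421]
contact_force: [1.2, -5.6, 1.0]
tool_pos: [0.5499, -0.015, 0.0421]
contact_force: [1.2, -6.6, 1.9]
```

```bash
python3 -m crank '[[[0,-1.9,-0.8,0,0,0,0],[0,-0.5,-5,0,0,0,0],[0,1.2,-10,0,0,0,0],[0,2.8,-15,0,0,0,0],[3,5,-19,8,0,0,0],[8,10,-20,16,0,0,0],[11,13,-20,20,0,0,0],[11,13,-20,20,0,0,0],[11,13,-20,20,0,0,0]]]'
python3 - <<'E'
from h import *
import pickle
def pt(x,y,z,yaw,c):return R.from_euler("z",yaw,degrees=True).apply([x,y,z])+[*c,0]
w=arm.camera_model("wrist");im=arm.camera("wrist")[:,:,::-1];cv2.imwrite("pics/w8.png",im);pickle.dump(w,open("w8.pkl","wb"))
t=arm.camera_model("top");ti=arm.camera("top")[:,:,::-1];cv2.imwrite("pics/t8.png",ti)
si=arm.camera("scene")[:,:,::-1];cv2.imwrite("pics/s8.png",si)
# top ring: dark grey, low sat
def mask(i):
    h=cv2.cvtColor(i,cv2.COLOR_BGR2HSV);k=((h[...,1]<60)&(h[...,2]<125)).astype(np.uint8)*255;return k
for n,i,roi in (("wrist",im,(120,380,120,520)),):
    k=mask(i)[roi[0]:roi[1],roi[2]:roi[3]]
    for r in range(0,260,8): print(''.join('#' if v else '.' for v in k[r,::4]))
E
```

```text
time_s: 31.9
tool_pos: [0.432, 0.0267, 0.2762]
ee_rot: [-0.066, 0.998, 0.0, 0.002]
contact_force: [0.4, -0.4, 0.5]
gripper_width: -0.0004
gripper_force: 0.0
#######.............................................................................................
#######.............................................................................................
#######.............................................................................................
######..............................................................................................
#####...............................................................................................
########............................................................................................
########............................................................................................
#########...........................................................................................
#########...........................................................................................
##########........................
[... 1689 characters left out ...]
................................#####.##.####..#######.........................############...
......................................########.#############......................###############...
......................................#############.#####.##......................##############....
.......................................#####.#######.#######.#.....................#############....
...........................................#.#############.##.....................###########.......
.........................................###...#############....................############........
.......................................#######.##.#####.##...#.....########################.........
```

Run:
```python
from h import *
import pickle
w=pickle.load(open("w8.pkl","rb"));im=cv2.imread("pics/w8.png")
h=cv2.cvtColor(im,cv2.COLOR_BGR2HSV);k=((h[...,1]<60)&(h[...,2]<125))
# outer edge on lit side: rightmost ring pixel per row -> circle fit at z=.078 (exclude clip rows)
pts=[]
for r in list(range(225,290,3))+list(range(345,372,3)):
    c=np.nonzero(k[r,380:560])[0]
    pts.append(ray(w,380+c.max(),r,.076)[:2])
pts=np.array(pts)
from scipy.optimize import least_squares
f=least_squares(lambda c:np.hypot(*(pts-c).T)-.102,[.537,.0965],loss="soft_l1",f_scale=.001);c=f.x;print("centre",c.round(4),(f.fun*1000).round(1))
print("local mask");
for r in range(296,346,2): print(r,''.join('#' if v else '.' for v in k[r,440:530]))
B=R.from_euler("z",6.2,degrees=True)
for q in ([-.017,.108,.074],[.017,.108,.074],[-.017,.106,.036],[.017,.106,.036],[-.017,.112,.036],[-.017,.118,.038],[0,-.108,.074],[0,-.107,.036],[-.115,-.013,.076],[-.115,.013,.076]): print(q,proj(w,B.apply(q)+[*c,0]).round(1))
```

```text
centre [0.5396 0.0986] [ 2.2  2.1  1.8  1.   0.9  0.6  0.4 -0.  -0.4 -0.5 -0.5 -1.  -0.7 -0.3
 -0.4 -0.4 -0.9 -0.7 -1.1 -0.6  0.  -0.9  4.5  5.5  5.6  6.8  7.1 -0.4
 -0.7 -0.9 -0. ]
local mask
296 .....................######################################...............................
298 ......................######################################..#########...................
300 .......................#####################################..#########...................
302 ........................###############################################...................
304 ........................##############################################....................
306 .........................#############################################....................
308 .........................#############################################....................
310 ..........................###########################################.....................
312 ...........................##########################################.....................
314 ...........................#####################
[... 1128 characters left out ...]
############################..........................
340 ......##########################################################..........................
342 .......#########################################################..........................
344 ........#######################################################...........................
[-0.017, 0.108, 0.074] [509.1 314.2]
[0.017, 0.108, 0.074] [503.1 346.8]
[-0.017, 0.106, 0.036] [491.5 295.7]
[0.017, 0.106, 0.036] [486.5 326.1]
[-0.017, 0.112, 0.036] [497.5 295.9]
[-0.017, 0.118, 0.038] [504.4 296.9]
[0, -0.108, 0.074] [270.4 326.1]
[0, -0.107, 0.036] [276.  306.8]
[-0.115, -0.013, 0.076] [383.  206.1]
[-0.115, 0.013, 0.076] [414.5 206.8]
```

```bash
cat > chk.py <<'E'
from h import *
import sys
sg=int(sys.argv[1]);c=np.array([float(sys.argv[2]),float(sys.argv[3])]);n=sys.argv[4]
w=arm.camera_model("wrist");im=arm.camera("wrist")[:,:,::-1];cv2.imwrite(f"pics/{n}.png",im)
B=R.from_euler("z",6.2,degrees=True)
P=[]
for a in (1.92,1.75,1.55,1.3):
    e=a-.349
    for x in(-.017,.017):
        q=[x,sg*(.104+.038*np.cos(e)+.002*np.sin(e)),.072-.038*np.sin(e)];u=proj(w,B.apply(q)+[*c,0]);P.append(u);print(a,x,u.round(1))
for x in(-.024,.024): u=proj(w,B.apply([x,sg*.106,.074])+[*c,0]);P.append(u);print("hinge",x,u.round(1))
P=np.array(P);a=np.maximum(P.min(0).astype(int)-22,0);b=P.max(0).astype(int)+22
g=cv2.cvtColor(im,cv2.COLOR_BGR2GRAY);st=max(1,(b[0]-a[0])//110)
print("origin",a,"step",st)
for r in range(a[1],min(b[1],480),3): print(r,''.join(" .:-=+*#%@"[9-min(9,int(v)//20)] for v in g[r,a[0]:min(b[0],640):st]))
E
python3 -m crank '[[[-1,5,0,0,0,0,0],[-2,10,1,0,0,0,0],[-3.5,15,3,0,0,0,0],[-4.3,18.9,5.6,0,0,0,0],[-4.3,18.9,5.6,0,0,0,0],[-4.3,18.9,5.6,0,0,0,0],[-4.3,18.9,5.6,0,0,0,0]]]'|grep -E "tool"
python3 chk.py 1 .537 .097 w9
```

```text
tool_pos: [0.4524, 0.2166, 0.2183]
1.92 -0.017 [298.2 274. ]
1.92 0.017 [298.3 310.9]
1.75 -0.017 [305.9 274.4]
1.75 0.017 [305.7 311.3]
1.55 -0.017 [314.5 275.5]
1.55 0.017 [314.1 312.5]
1.3 -0.017 [324.4 277.9]
1.3 0.017 [323.7 315.2]
hinge -0.024 [294.8 286.4]
hinge 0.024 [295.1 343.4]
origin [272 252] step 1
252 %%%%%#+-..................................................................
255 %%%%%%#+-.................................................................
258 %%%%%%%%*-................................................................
261 ##%%%%%%%*-....................::::::.....................................
264 #####%%%%%+:..............................................................
267 ######%%%%%#++++++++-.....................................................
270 #######%%%%%#*+++++-......................................................
273 *#######%%%%%#*++++-......................................................
276 ++*+****####%%%*+++=::--------::..........................................
279 ++++++++++**#%%#**#%%%%%%%%####=.......................................
[... 1515 characters left out ...]
*++++++*#@@@@@@@@@@@@@@@@@@%%%%%%%%#%#%%%#%%@@@@@@@@@%%#%%##########
342 +++***+**+++**@@@@@@@@@@@@@@@@@@@%%%%%%%#%%%%%%%%%@@@@@%@@@%%%%%%%########
345 ++++*++++*++*%@@@@@@@@@@%@@@@@@@@%%%%%%%#%%%%%%%%%@@@@@@@@%%%%%%%%#%######
348 +++*+++*+*+*#@@@@@@@@@@@@@@@@@@@@%%#%%%%%%%%#%%%%%@@@@@@@@@%%%#%%%%%#%####
351 ++++++++*++*#@@@@@@@@@@@@@@@@@@@%%%%%%%%%%#%%%%%%%@@@@@@@@@%%%%%%%%%%%%%##
354 +++*+++++*+*@@@@@@@@@@@@@@@@@@@@%%%%%%%%#%%%%%%%%%@@@@@@@@@%%%%%%%%%%%#%%%
357 *++++++**+*#@%@@@@@@@@@@@@@@@@@@%%%%%%%%%%%%%%%%%@@@@@@@@@@@%%%%%%%%%%%%%%
360 +**+*+**+**@@@@@@@@@@@@@@@@@@@@@%%%%%%%%%%%%%%%%%@@@@@@@@@@@%%%%%%%%%%%%%%
363 +++**+++**%@@@@@@@@@@@@@@@@@@@@@%%%%%%%%%%%%%%%%%@@@@@@@@@@@%%%%%%%%%%%#%%
```

```bash
cat > mv.py <<'E'
from h import *
import sys,json
B=R.from_euler("z",6.2,degrees=True);o=np.array([.536,.096,0])
s=arm.observe();A=R.from_quat(s["ee_rot"]);p=s["tool_pos"]
print("box-frame",B.inv().apply(p-o).round(4),"F",B.inv().apply(s["contact_force"]).round(1),s["time_s"])
for q in json.loads(sys.argv[1]): print((A.inv().apply(B.apply(q)+o-p)*100).round(2))
E
python3 mv.py '[[0,0.165,0.12],[0,0.15,0.038]]'
```

```text
box-frame [-0.07    0.1288  0.2187] F [-0.1 -0.6 -0.5] 32.8
[-7.07  3.49  9.87]
[-7.04  1.99 18.07]
```

```bash
python3 -m crank '[[[-3,2,2,8,0,0,0],[-7,3.5,4,16,0,0,0],[-7,3.5,7,24,0,0,0],[-7,3.5,9,32,0,0,0],[-7,3.5,9.9,40,0,0,0],[-7,3.5,9.9,40,0,0,0],[-7,3.5,9.9,40,0,0,0]]]'|grep -E "tool|rot|cont"; python3 mv.py '[[0,0.155,0.08],[0,0.15,0.038],[0,0.13,0.037],[0,0.12,0.037],[0,0.115,0.037],[0,0.110,0.037]]'
```

```text
tool_pos: [0.5173, 0.2611, 0.1189]
ee_rot: [-0.06, 0.938, -0.34, 0.021]
contact_force: [0.4, -0.5, 1.1]
box-frame [-0.0008  0.1661  0.1189] F [ 0.3 -0.6  1.1] 33.5
[-0.06  1.64  3.7 ]
[-0.06  3.95  7.24]
[-0.02  2.48  8.6 ]
[0.   1.71 9.24]
[0.01 1.33 9.56]
[0.02 0.95 9.88]
```

```bash
python3 -m crank '[[[0,1.6,3.7,0,0,0,0],[0,3,6,0,0,0,0],[0,3.9,7.2,0,0,0,0],[0,3.2,7.9,0,0,0,0],[0,2.5,8.6,0,0,0,0],[0,2.1,8.9,0,0,0,0],[0,2.1,8.9,0,0,0,0]]]' >/dev/null; python3 mv.py '[]'
for i in 1 2 3; do :; done
python3 -m crank '[[[0,-0.1,0.09,0,0,0,0],[0,-0.2,0.17,0,0,0,0],[0,-0.2,0.17,0,0,0,0]]]'>/dev/null; python3 mv.py '[]'
python3 -m crank '[[[0,-0.1,0.09,0,0,0,0],[0,-0.2,0.17,0,0,0,0],[0,-0.2,0.17,0,0,0,0]]]'>/dev/null; python3 mv.py '[]'
python3 -m crank '[[[0,-0.1,0.08,0,0,0,0],[0,-0.1,0.08,0,0,0,0]]]'>/dev/null; python3 mv.py '[]'
```

```text
box-frame [1.000e-04 1.247e-01 3.910e-02] F [-0.1  1.3 -0.1] 34.2
box-frame [-0.0003  0.1229  0.0377] F [-0.2  0.3  0.2] 34.5
box-frame [-0.0003  0.12    0.0376] F [-0.5  0.3  0.6] 34.8
box-frame [-0.0003  0.1187  0.0377] F [-0.2 -0.4 -0.8] 35.0
```

```bash
for i in 1; do python3 -m crank '[[[0,-0.08,0.06,0,0,0,0],[0,-0.15,0.13,0,0,0,0],[0,-0.15,0.13,0,0,0,0]]]'>/dev/null; python3 mv.py '[]'
python3 -m crank '[[[0,-0.08,0.06,0,0,0,0],[0,-0.15,0.13,0,0,0,0],[0,-0.15,0.13,0,0,0,0]]]'>/dev/null; python3 mv.py '[]'
python3 -m crank '[[[0,-0.1,0.08,0,0,0,0],[0,-0.1,0.08,0,0,0,0]]]'>/dev/null; python3 mv.py '[]'; done
```

```text
box-frame [-0.0003  0.1167  0.0376] F [0.4 0.1 0.5] 35.3
box-frame [-0.0002  0.1147  0.0376] F [-0.   0.6 -0.4] 35.6
box-frame [-0.0002  0.1136  0.0376] F [ 1.1  1.9 -0.6] 35.8
```

```bash
for i in 1; do python3 -m crank '[[[0,-0.08,0.06,0,0,0,0],[0,-0.08,0.06,0,0,0,0]]]'>/dev/null; python3 mv.py '[]'
python3 -m crank '[[[0,-0.08,0.06,0,0,0,0],[0,-0.08,0.06,0,0,0,0]]]'>/dev/null; python3 mv.py '[]'
python3 -m crank '[[[0,-0.08,0.06,0,0,0,0],[0,-0.08,0.06,0,0,0,0]]]'>/dev/null; python3 mv.py '[]'; done
```

```text
box-frame [-1.00e-04  1.13e-01  3.77e-02] F [-0.4  5.6  0.9] 36.0
box-frame [-0.      0.1121  0.0377] F [-0.2  5.4 -0.5] 36.2
box-frame [0.     0.1111 0.0377] F [-0.6  5.2 -0.2] 36.4
```

```bash
python3 -m crank '[[[0,1.5,-1.3,0,0,0,0],[0,-1.5,-5,0,0,0,0],[0,-5,-9,0,0,0,0],[0,-9,-13.6,0,0,0,0],[0,-9,-13.6,-8,0,0,0],[0,-9,-13.6,-16,0,0,0],[0,-9,-13.6,-24,0,0,0],[0,-9,-13.6,-32,0,0,0],[0,-9,-13.6,-40,0,0,0],[0,-9,-13.6,-40,0,0,0]]]' | grep -E "rot|tool"; python3 mv.py '[[-0.07,0.0,0.219],[-0.07,-0.129,0.219]]'
```

```text
tool_pos: [0.5222, 0.2219, 0.2012]
ee_rot: [-0.062, 0.998, 0.002, 0.001]
box-frame [-1.000e-04  1.266e-01  2.012e-01] F [ 0.5  0.2 -0.1] 37.4
[  7.19 -12.53  -1.85]
[  7.41 -25.43  -1.91]
```

```bash
python3 -m crank '[[[3,-4,-1.9,0,0,0,0],[6,-8,-1.9,0,0,0,0],[7.3,-12.5,-1.9,0,0,0,0],[7.4,-17,-1.9,0,0,0,0],[7.4,-21.5,-1.9,0,0,0,0],[7.4,-25.4,-1.9,0,0,0,0],[7.4,-25.4,-1.9,0,0,0,0],[7.4,-25.4,-1.9,0,0,0,0]]]' | grep -E "tool"
python3 chk.py -1 .536 .095 w10 | cut -c1-110 | head -40
```

```text
tool_pos: [0.4807, -0.0376, 0.2186]
1.92 -0.017 [349.  272.9]
1.92 0.017 [347.6 309.8]
1.75 -0.017 [341.3 273. ]
1.75 0.017 [340.1 309.9]
1.55 -0.017 [332.6 273.8]
1.55 0.017 [331.7 310.9]
1.3 -0.017 [322.7 275.8]
1.3 0.017 [322.1 313.3]
hinge -0.024 [352.1 285. ]
hinge 0.024 [349.8 342.1]
origin [300 250] step 1
250 ....::...........................::-++++++++++++++++++++++++++++++++++++++
253 ................................:=++++++++++++++++++++++++++++++++++++++++
256 .........................-++=::.-+++++++++++++++++++++++++++++++++++++++*#
259 ....................-++++++++-::-++++++++++++++++++++++++++++++++++++++*##
262 ....:...............-+++++++++++++++++++++++++++++++++++++++++++++++++*#%%
265 ....:..............:+++++++++++++++++++++++++++++++++++++++++++++++++*#%%%
268 .....................-+++++++++++++++++++++++++++++++++++++++++++++++#%%%%
271 ....................:-+++++++++++++++++++++++++++++++++++++++++++++*#%%%%#
274 ....................:=++++++++++++++++++++++++++++++++++++++++++++*#%%%%#*
277 ....................-++++++++++++++++++++++++++++++++*+++++++++++*%%%%
[... 805 characters left out ...]
..:-----------=************************++*###%#**+++++*#*+++++++++++
313 .......:+#############%%%%%@@%%##############*+*##%%#**++++*#*++++++++++++
316 .......-*#############%%@%%%@@%%#############*+*##%%#**++++*#*++++++++++++
319 .......-##############%%%%@@%@%%#############*++++*##**+++***+++++++++++++
322 ......:=#############%%%@%%%%@@%#############**+++*##**+++*#*+++++++++++++
325 %%%%%%%##############%%%@@@@@@%%#############%%@@@@@@@@@@@@%#+++++++++++++
328 %%%%%%%###############%@%%@%%@@%##############%@@@@@@@@@@@%@@@#*++++++++++
331 %%%%%%%#####%########%%%@%@@@@%%##############%@@@@@@@@@@@@%@@@@@#++++++++
334 %%%%@%%###########%##%@@%%%%@@%%##############%@@@@@@@@@@@@@@@@@@%*+++++++
```

```bash
python3 -c "
from plant import arm
print(arm.close_job())"
```

```text
the job is handed in; nothing more can be done
None
```

I've handed the job in: the lid looks fully home after two clockwise laps from the tab, and both clips are folded down to their stops. The laps turned the box about 9° and shifted it about 5 mm. I pushed it back by the tab, and it ended within about 1° and 5 mm of where it started.

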